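Hold the magnifier over the fossil jaw

ROBOT

A 6-joint arm with a two-finger parallel gripper is mounted at the origin on the work surface. World frame = base frame: x ahead of the robot, y to its left, z up, the work surface at z = 0. Lengths are in mm, angles in rad, forces in N, time in s.
With the tool pointing down it reaches from about 150 to 775 mm from the base axis. Payload 6.1 kg.
Tool frame: the origin (TCP) lies on the centre line of the jaws, within the pads' length; the fingertips stand ahead of it and the grasp point (between the pads) lies 5 mm behind it (env.tip_reach is the z of the fingertips in the tool frame, in mm); z points along the fingers, y is the line along which they close (so a half turn about z gives the same grasp; the last joint's range is limited). The gripper opens to 85 mm and grips with 20 to 120 N. Pads are 22 mm wide; open, the fingers measure 114 mm over their backs; the gripper's body (76 mm by 85 mm) begins 54 mm behind the grasp point. The pads swing forward as they close: fully open they stand 13 mm farther back than shut.
Start: joints at [-1.298, 0.126, -0.04, 1.405, 0, 1.571], TCP at [141.444, -505.571, 224.195] pointing down, gripper open.
Joint ranges: [-2.72, 2.72], [-0.95, 1.95], [-1.27, 1.35], [-1.78, 2.02], [-1.46, 1.47], [-3.14, 3.14]. Speed limits (rad/s): [2.39, 2.39, 3.01, 3.14, 3.14, 3.14].

INTERFACE

Orientations are given as [roll, pitch, yaw] about the fixed x, y, z axes, in that order (R = Rz(yaw) Ry(pitch) Rx(roll)).
In Python, from station import env, vision gives the robot as it stands. The module is installed in compiled form; this text tells all that it offers.
- The arm moves only by the tool move_arm, never from a script. Its argument "motion" is a list of rows, each an object with "rot": the turn, a rotation vector about the tool's x, y, z in units of 10 degrees (1.0 is 10 degrees), a list of three; "delta_pos": the shift along the tool's x, y, z in units of 30 mm (1.0 is 30 mm), a list of three; "hand": the closure, from 0 (fully open) to 1 (shut). A call has 1 to 5 rows; each row shifts and turns the commanded pose from where the row before left it, along the tool's axes as they then stand; what a row does not reach is not made up. A row lasts 1/8 s, in which the tool goes at most 62.5 mm and 10.7 degrees, less where a joint would pass 70% of its speed; a pose out of reach is approached as far as the arm can. A call with a number of a shift or a turn outside -1 to 1 is refused whole. A call with a gripper value outside its range is refused whole. The fingers move at their own pace and stop on an object; the grip force is fixed at half the most. Time passes only in rows, so rows that do not move let the fingers close. It gives the time, the measured TCP pose, the force, the opening and the grip force at its end, in the units of the state.
- env.get_state(): the state, without advancing time (a new reading comes with each control period).
- vision.read_camera(name): name is "scene" or "side" or "wrist"; returns a dict with "img" (420x560x3 uint8, blue, green, red), "fx", "fy", "cx", "cy" (pixels), "view" (4x4, takes a point from world to camera coordinates); the wrist camera has in their place "mount" (4x4, takes a point from camera to tool coordinates, whose origin is the TCP and whose axes are the flange's). Camera axes: x right, y down, z forward; pixel columns grow to the right and rows downward; lengths in mm; the calibration is good to about 2 mm. A picture is of the moment at which its call begins: read the wrist's pose just before it. There is no depth.
- env.finish_job(): hands the job in; it is judged then, once.
The state is a dict: "time": time; "joint_positions": joint angles; "qvel": joint speeds; "effort": joint torques, N m; "tool_pos": TCP position; "orientation": TCP orientation; "wrist_force": force on the tool from outside, world axes, zero at the start; "wrist_torque": the same for the moment, N m; "gripper_width": finger opening in mm; "finger_force": force on a finger pad.
Only numpy, scipy, OpenCV 4.12 (cv2) and the standard library are available. Lean on these libraries where they do the work, as an engineer would, in place of code of your own. Each camera call takes 0.05 s, during which the arm holds its last target. There are 200 camera calls.

TASK

Pick up the magnifier by its red handle, carry it over the top of the vial rack without bumping it, and hold it still and level just above the row of teeth of the fossil jaw in the tray, with about 1 cm of air between frame and teeth, the lens centred over the jaw and its long side parallel to the jaw. Never touch or shift the jaw, and leave the jar, brush, glue bottle and dish where they are. Finish while still holding the magnifier there: do not put it down or let go.

Things in the scene. Friction and masses are not known exactly. Their poses are not given: they have to be found in the camera images.
- magnifier: Rectangular magnifier, about 130 g, lying flat on the blue case. Black frame 116 (x) x 66 (y) x 10 mm around a clear lens; red handle along its -x, from x = -177 to -72 mm, 20 wide (y), 16 high (z = 0 to 16), on a short steel neck. Origin: centre of the frame's flat underside, below the lens centre; z up through the lens.
- magnifier_grip (a point): Point in the middle of the handle where it is best gripped across its 20 mm width: 115 mm from the magnifier's origin along its -x, 8 mm above its underside. At the start it overhangs the case's edge by 25 to 55 mm, about 48 mm above the bench, with free air under it.
- jaw: Brown fossil half jaw, loose on the foam in the tray, 96 mm long (x) x 22 wide (y) x 30 high, with a row of six cream teeth along x on top. Origin: centre of its underside. Its x axis is its long axis; either end may count as front.
- jaw_top (a point): Centre of the tooth row at the height of the crowns, the jaw's highest level: 30 mm above the jaw's origin, about 52 mm above the bench.
- tray: Grey carton specimen tray, fixed to the bench, 220 (x) x 160 (y) x 32 mm high with low walls, scalloped bumps on its long sides; dark foam bed inside with its top 22 mm above the bench. Origin: centre of the underside.
- case: Blue hard case, fixed to the bench, 150 (x) x 100 (y) x 40 mm high; the magnifier lies on it with the handle overhanging its -x side. Case and tray stand one on each side of the rack; which is left and which is right changes. Origin: centre of the underside.
- rack: Wooden rack with a row of nine glass vials, fixed to the bench, 360 (x) x 60 (y) mm, 110 mm high to the tops of the vial caps, standing between case and tray. Origin: centre of the underside, x along its length.
- jar: Bystander: capped glass jar, 52 mm across, 70 mm high, standing beyond the rack. Origin: centre of the underside.
- brush: Bystander: small brush lying on the bench beyond the left-hand place. Origin: underside, near the middle of its length.
- glue: Bystander: small bottle with a red cap, 38 mm across, 90 mm high, standing to the far right. Origin: centre of the underside.
- dish: Bystander: flat white dish, 64 mm across, 12 mm high, with two fossil bits fixed to it, about 28 mm high in all, to the far left. Origin: centre of the underside.
Not all that is in view belongs to the job. Several things have the shape of the jaw; the one meant has the colours described above. There is more than one size of the magnifier; the one meant has the size given above.

How it is judged:
By the outcome, as a careful person would: the job done as asked, in the order asked, and still so for the second after the job is handed in, while the arm keeps its last pose, push and grip.
It also fails if it takes over 50 s, if anything falls off the work surface, if the arm or the gripper's body presses on something with over 40 N, if the wrist force passes 120 N, or if a joint passes its speed limit or range.

## Working session

There is one attempt and no reset: what is moved stays moved. The work goes in short steps, Python scripts to look and compute and a tool call to move; the robot and the scene stay as the last step left them, time stands still between calls to the robot, and variables do not carry over. Pictures are saved under pics/ and viewed, at most 10 in all, crops included, and the job is handed in when it is done.

Besides the shell and the picture viewer there is one more tool, called after "Request:" as a command line: name --argument value ..., lists and objects as JSON in quotes. move_arm: Moves the arm, as the interface text tells. Its arguments: {"type":"object","properties":{"motion":{"type":"array"}},"required":["motion"]}

```bash
mkdir -p pics && python3 - <<'E'
from station import env, vision
import cv2, numpy as np, pickle
s=env.get_state();print(s,env.tip_reach)
for n in ["scene","side","wrist"]:
    c=vision.read_camera(n);cv2.imwrite(f"pics/{n}0.png",c["img"]);pickle.dump(c,open(f"pics/{n}0.pkl","wb"))
    print(n,{k:np.round(v,3).tolist() for k,v in c.items() if k!="img"})
E
```

```text
{'time': 0.0, 'joint_positions': array([-1.29802612e+00,  1.26361686e-01, -4.05950230e-02,  1.40537238e+00,
        2.15999429e-05,  1.57081146e+00]), 'qvel': array([ 0.00182997,  0.00056754, -0.00179372, -0.00053555,  0.00039983,
       -0.00154417]), 'effort': array([-4.93512314e-03, -4.35905671e+01,  3.52929032e+01,  1.70883554e-02,
       -2.19102171e-04,  1.52050138e-06]), 'tool_pos': array([ 141.33294266, -505.20029696,  223.44401043]), 'orientation': array([-3.14005989e+00, -2.15767275e-05,  2.72755041e-01]), 'wrist_force': array([-0.42622946,  0.21713939,  0.27912032]), 'wrist_torque': array([-0.01389153, -0.01800053,  0.01326127]), 'finger_force': 0.0, 'gripper_width': 85.11259387562635} 14.0
scene {'fx': 461.502, 'fy': 461.502, 'cx': 273.751, 'cy': 210.406, 'view': [[0.387, 0.922, -0.0, -244.554], [0.548, -0.23, -0.804, -249.15], [-0.742, 0.311, -0.594, 1781.073], [0.0, 0.0, 0.0, 1.0]]}
side {'fx': 483.052, 'fy': 483.052, 'cx': 267.421, 'cy': 206.133, 'view': [[-0.678, -0.734, -0.022, 406.52], [-0.404, 0.398, -0.824, 268.071], [0.614, -0.55, -0.566, 966.195], [0.0, 0.0, 0.0, 1.0]]}
wrist {'fx': 343.738, 'fy': 343.738, 'cx': 278.236, 'cy': 207.334, 'mount': [[-0.0, -0.959, -0.282, 72.191], [1.0, -0.001, 0.0, -0.833], [-0.0, -0.282, 0.959, -150.418], [0.0, 0.0, 0.0, 1.0]]}
```

View pics/scene0.png

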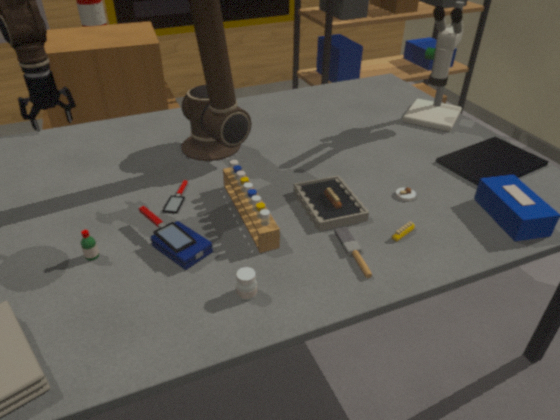

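View pics/side0.png

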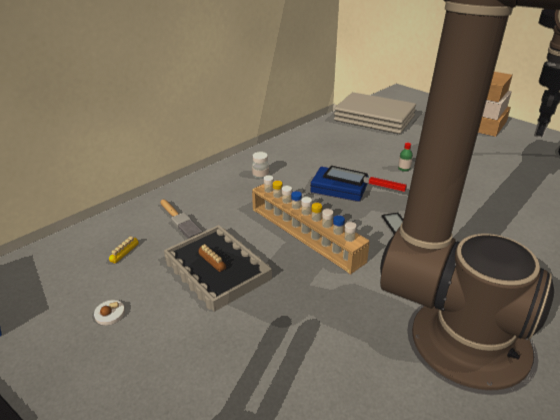

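The scene view shows the magnifier on the blue case, with its handle at (151,216) and lens at (175,236). The jaw lies in the tray at (333,198). The side view shows the handle at (387,184), the lens at (347,175) and the jaw at (212,257). The small magnifier at (180,197) in the scene view is a decoy, and so is the yellow jaw.

```bash
cat > h.py <<'E'
import numpy as np, cv2
from scipy.spatial.transform import Rotation as R
def rays(c,px,st=None):
    px=np.atleast_2d(px).astype(float)
    d=np.c_[(px[:,0]-c["cx"])/c["fx"],(px[:,1]-c["cy"])/c["fy"],np.ones(len(px))]
    if "view" in c: T=np.linalg.inv(c["view"])
    else:
        W=np.eye(4);W[:3,:3]=R.from_euler("xyz",st["orientation"]).as_matrix();W[:3,3]=st["tool_pos"];T=W@c["mount"]
    return T[:3,3],d@T[:3,:3].T
def plane(c,px,z,st=None):
    o,d=rays(c,px,st);return o+d*((z-o[2])/d[:,2])[:,None]
def tri(a,b):
    # a,b: (origin,dir) -> point, miss distance
    A=[];B=[]
    for o,d in (a,b):
        d=d.ravel()/np.linalg.norm(d);P=np.eye(3)-np.outer(d,d);A.append(P);B.append(P@o)
    p=np.linalg.solve(sum(A),sum(B));return p,[round(float(np.linalg.norm(P@p-q)),1) for P,q in zip(A,B)]
def mask(img,lo,hi): return cv2.inRange(cv2.cvtColor(img,cv2.COLOR_BGR2HSV),np.array(lo),np.array(hi))
def red(img): return mask(img,(0,170,90),(6,255,255))|mask(img,(174,170,90),(180,255,255))
def blobs(m,amin):
    out=[]
    for k in cv2.findContours(m,cv2.RETR_EXTERNAL,cv2.CHAIN_APPROX_NONE)[0]:
        if cv2.contourArea(k)>=amin:
            r=cv2.minAreaRect(k);out.append((cv2.contourArea(k),r,cv2.boxPoints(r)))
    return out
def ends(r):
    b=cv2.boxPoints(r);e=[(np.linalg.norm(b[i]-b[(i+1)%4]),i) for i in range(2)];i=min(e)[1]
    return np.array([(b[i]+b[(i+1)%4])/2,(b[(i+2)%4]+b[(i+3)%4])/2])
E
python3 - <<'E'
from h import *;import pickle
np.set_printoptions(precision=1,suppress=True)
cs={n:pickle.load(open(f"pics/{n}0.pkl","rb")) for n in("scene","side")}
for n,c in cs.items():
    for a,r,b in blobs(red(c["img"]),15): print(n,"red",a,r[0],ends(r).tolist(),plane(c,ends(r),48).tolist())
    for a,r,b in blobs(mask(c["img"],(5,110,60),(18,255,255)),20):
        if 150<r[0][1]<300: print(n,"brown",a,np.array(r[0]),np.array(r[1]),plane(c,ends(r),45).tolist())
p=tri(rays(cs["scene"],(333,198)),rays(cs["side"],(212,257)));print("jaw",p)
p=tri(rays(cs["scene"],(175,236)),rays(cs["side"],(347,175)));print("lens",p)
p=tri(rays(cs["scene"],(151,216)),rays(cs["side"],(387,184)));print("handle",p)
for n,q in (("rackend scene",[(232,175),(268,240)]),("rack",[(236,163),(265,215)])): print(n,plane(cs["scene"],q,60 if 'end' in n else 110))
E
```

```text
scene red 27.5 (84.9000015258789, 233.1999969482422) [[83.8499984741211, 230.0500030517578], [85.95000457763672, 236.34999084472656]] [[420.83722230850094, -486.6506135550567, 48.0], [451.96455621283917, -483.58730568907504, 48.0]]
scene red 117.0 (150.0764617919922, 214.99412536621094) [[140.81175231933594, 207.05294799804688], [159.34117126464844, 222.935302734375]] [[372.01795645482775, -321.0207546878853, 48.0], [470.26029708752594, -285.67403552774374, 48.0]]
scene red 38.5 (182.30001831054688, 186.40000915527344) [[185.4000244140625, 180.20001220703125], [179.20001220703125, 192.60000610351562]] [[278.3606535422364, -162.13536747564294, 48.0], [340.9092320090281, -197.43300423366603, 48.0]]
scene brown 116.0 [361.7 263.2] [28.8  5.8] [[785.9529853820469, 167.82684138205326, 45.0], [880.8786980036086, 152.22102702823992, 45.0]]
scene brown 48.5 [332.2 198.7] [21.2  6.4] [[506.04171937512115, 226.55901528750422, 45.0], [594.7036241060565, 230.43207118037088, 45.0]]
scene brown 1283.0 [251.  207.4] [93.4 26.6] [[246.32884084119655, -5.722462586611755, 45.0], [694.0723609830402, -2
[... 414 characters left out ...]
522767, 48.0]]
side brown 232.5 [211.4 257.6] [31.3 11.8] [[570.5754390836132, 246.23923243251073, 45.0], [473.5865960988066, 250.61874891789245, 45.000000000000114]]
side brown 106.5 [168.8 207.3] [21.2  6.4] [[812.5099759448957, 199.5445877472324, 45.0], [723.339516598348, 210.13620374470747, 45.0]]
side brown 3262.5 [310.3 224.5] [134.2  38.3] [[678.8312251504184, -24.145459190249312, 45.0], [262.59178050538884, 2.792342063497813, 45.0]]
jaw (array([533.7, 240.1,  33.5]), [1.5, 1.5])
lens (array([ 538.6, -259.2,   45.2]), [2.8, 2.8])
handle (array([ 425.9, -301.5,   46.8]), [0.5, 0.5])
rackend scene [[325.2 -18.3  60. ]
 [673.  -34.   60. ]]
rack [[339.2  -6.8 110. ]
 [628.5 -24.1 110. ]]
```

View pics/wrist0.png

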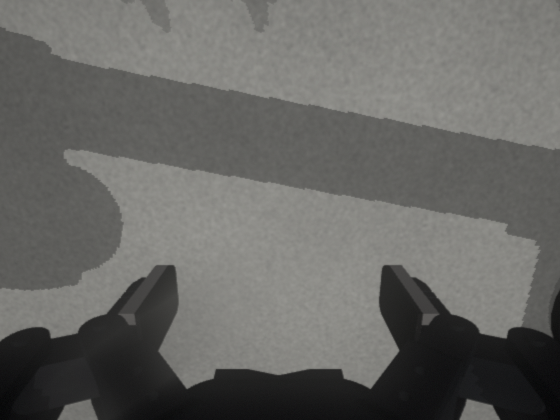

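Request:
move_arm --motion '[{"delta_pos":[0.75,-0.26,0],"rot":[0,0,0],"hand":0},{"delta_pos":[0.75,-0.26,0],"rot":[0,0,0],"hand":0},{"delta_pos":[0.75,-0.26,0],"rot":[0,0,0],"hand":0},{"delta_pos":[0.75,-0.26,0],"rot":[0,0,0],"hand":0},{"delta_pos":[0.75,-0.26,0],"rot":[0,0,0],"hand":0}]'

```text
time: 0.78
tool_pos: [239.8, -437.1, 223.9]
orientation: [-3.141, 0.0, 0.273]
wrist_force: [-0.1, 0.8, 0.4]
gripper_width: 85.2
finger_force: 0.0
```

Request:
move_arm --motion '[{"delta_pos":[0.75,-0.26,0],"rot":[0,0,0],"hand":0},{"delta_pos":[0.75,-0.26,0],"rot":[0,0,0],"hand":0},{"delta_pos":[0.75,-0.26,0],"rot":[0,0,0],"hand":0},{"delta_pos":[0.75,-0.26,0],"rot":[0,0,0],"hand":0},{"delta_pos":[0.75,-0.26,0],"rot":[0,0,0],"hand":0}]'

```text
time: 1.4
tool_pos: [337.6, -369.2, 223.9]
orientation: [-3.141, 0.0, 0.273]
wrist_force: [-0.0, -0.3, -0.2]
gripper_width: 85.5
finger_force: 0.0
```

Request:
move_arm --motion '[{"delta_pos":[0.75,-0.26,0.3],"rot":[0,0,0],"hand":0},{"delta_pos":[0.75,-0.26,0.3],"rot":[0,0,0],"hand":0},{"delta_pos":[0.75,-0.26,0.3],"rot":[0,0,0],"hand":0},{"delta_pos":[0.75,-0.26,0.3],"rot":[0,0,-0.42],"hand":0},{"delta_pos":[0,0,0],"rot":[0,0,0],"hand":0}]'

```text
time: 2.02
tool_pos: [415.7, -314.5, 187.1]
orientation: [-3.14, 0.001, 0.348]
wrist_force: [-1.1, 0.1, -0.7]
gripper_width: 85.6
finger_force: 0.0
```

```bash
python3 - <<'E'
from station import env, vision
from h import *;import pickle
np.set_printoptions(precision=3,suppress=True)
s=env.get_state();c=vision.read_camera("wrist");pickle.dump((s,c),open("pics/w1.pkl","wb"));cv2.imwrite("pics/w1.png",c["img"])
print(s["tool_pos"],s["orientation"])
for a,r,b in blobs(red(c["img"]),200): print(a,r,plane(c,ends(r),56,s).tolist())
E
```

```text
[ 415.748 -314.51   187.098] [-3.14   0.001  0.348]
730.0 ((99.0082015991211, 280.9098205566406), (12.67564868927002, 63.378257751464844), 50.194427490234375) [[311.33361042283843, -203.88331111725032, 56.0], [255.3550291958436, -170.40987978707312, 56.0]]
678.5 ((515.2000732421875, 194.1000213623047), (34.435447692871094, 25.043960571289062), 26.56505012512207) [[485.85933081966266, -485.607759481644, 56.0], [483.00615387727913, -517.0270081857096, 56.0]]
1899.5 ((269.0, 164.0), (98.0, 22.0), 90.0) [[474.47973052547115, -284.4869453680478, 56.0], [397.9012551065142, -311.5678356644754, 56.0]]
```

View pics/w1.png

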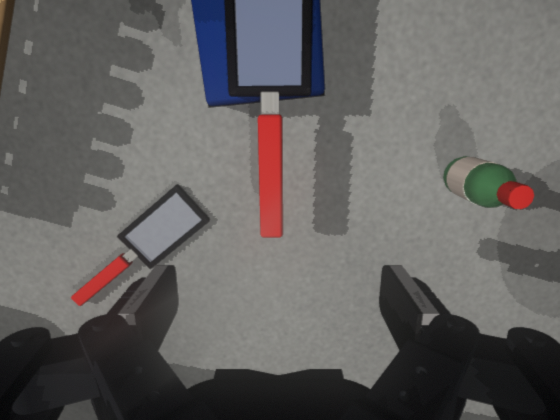

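The wrist view shows the right handle upright at columns 258–283, rows 115–237, with the frame above it on the blue case. The small decoy is at lower left.

```bash
python3 - <<'E'
from h import *;import pickle
np.set_printoptions(precision=1,suppress=True)
s,c=pickle.load(open("pics/w1.pkl","rb"))
m=mask(c["img"],(0,150,50),(10,255,255))|mask(c["img"],(170,150,50),(180,255,255))
for a,r,b in blobs(m,1500):
    e=ends(r);e=e[np.argsort(e[:,1])];p=plane(c,e,56,s);d=p[0]-p[1];print(a,r,p,np.linalg.norm(d),np.degrees(np.arctan2(d[1],d[0])))
    n=d/np.linalg.norm(d);g=p[1]+n*62;print("grip",g,"tool d",R.from_euler("xyz",s["orientation"]).inv().apply(g-s["tool_pos"]))
    for nm,pk in(("scene",None),("side",None)):
        k=pickle.load(open(f"pics/{nm}0.pkl","rb"))
        br=max((x for x in blobs(red(k["img"]),60) if x[1][0][1]>170),key=lambda x:x[0])
        print(nm,tri(rays(c,r[0],s),rays(k,br[1][0])))
E
```

```text
2551.0 ((269.5, 175.5), (121.0, 23.0), 90.0) [[ 474.6 -284.9   56. ]
 [ 378.2 -319.    56. ]] 102.32055244297977 19.499024057490878
grip [ 436.6 -298.3   56. ] tool d [ 25.3  -7.9 131.1]
scene (array([ 427.9, -302.3,   51.9]), [1.1, 1.1])
side (array([ 426.7, -301.8,   47.8]), [0.7, 0.7])
```

Request:
move_arm --motion '[{"delta_pos":[0.42,-0.13,0.6],"rot":[0,0,0],"hand":0},{"delta_pos":[0.42,-0.13,0.6],"rot":[0,0,0],"hand":0},{"delta_pos":[0,0,0.6],"rot":[0,0,0],"hand":0},{"delta_pos":[0,0,0.6],"rot":[0,0,0],"hand":0},{"delta_pos":[0,0,0],"rot":[0,0,0],"hand":0}]'

```text
time: 2.7
tool_pos: [435.1, -299.7, 115.4]
orientation: [-3.14, 0.002, 0.344]
wrist_force: [-0.3, 0.2, 0.3]
gripper_width: 85.4
finger_force: 0.0
```

```bash
python3 - <<'E'
from station import env, vision
from h import *;import pickle
np.set_printoptions(precision=3,suppress=True)
s0,c0=pickle.load(open("pics/w1.pkl","rb"))
s=env.get_state();c=vision.read_camera("wrist");pickle.dump((s,c),open("pics/w2.pkl","wb"));cv2.imwrite("pics/w2.png",c["img"])
print(s["tool_pos"],s["orientation"])
m=mask(c["img"],(0,150,50),(10,255,255))|mask(c["img"],(170,150,50),(180,255,255))
for a,r,b in blobs(m,2500):
    e=ends(r);e=e[np.argsort(e[:,1])];p=plane(c,e,56,s);d=p[0]-p[1];print(a,r,p,np.linalg.norm(d),np.degrees(np.arctan2(d[1],d[0])))
    g=p[1]+d/np.linalg.norm(d)*62;print("grip",g,"tool d",R.from_euler("xyz",s["orientation"]).inv().apply(g-s["tool_pos"]))
    print("neck end, two heights",tri(rays(c,e[0],s),rays(c0,(269.5,115),s0)))
E
```

```text
[ 435.087 -299.724  115.356] [-3.14   0.002  0.344]
3850.5 ((278.0, 230.5), (149.0, 30.0), 90.0) [[ 475.295 -284.276   56.   ]
 [ 377.998 -319.108   56.   ]] 103.34407907730137 19.697474493661257
grip [ 436.37  -298.211   56.   ] tool d [ 1.812 -0.886 59.355]
neck end, two heights (array([ 474.336, -284.679,   48.496]), [0.1, 0.1])
```

Request:
move_arm --motion '[{"delta_pos":[0.06,-0.03,0.6],"rot":[0,0,0],"hand":0},{"delta_pos":[0,0,0.6],"rot":[0,0,0],"hand":0},{"delta_pos":[0,0,0.6],"rot":[0,0,0],"hand":0},{"delta_pos":[0,0,0.6],"rot":[0,0,0],"hand":0},{"delta_pos":[0,0,0],"rot":[0,0,0],"hand":0}]'

```text
time: 3.38
tool_pos: [437.3, -298.3, 44.2]
orientation: [-3.141, 0.001, 0.345]
wrist_force: [-0.8, -0.6, 0.2]
gripper_width: 85.3
finger_force: 0.0
```

Request:
move_arm --motion '[{"delta_pos":[0,0,0],"rot":[0,0,0],"hand":1},{"delta_pos":[0,0,0],"rot":[0,0,0],"hand":1},{"delta_pos":[0,0,0],"rot":[0,0,0],"hand":1},{"delta_pos":[0,0,0],"rot":[0,0,0],"hand":1},{"delta_pos":[0,0,0],"rot":[0,0,0],"hand":1}]'

```text
time: 4.0
tool_pos: [438.0, -298.3, 44.5]
orientation: [3.141, -0.0, 0.346]
wrist_force: [-0.1, -0.7, 2.3]
gripper_width: 17.4
finger_force: 58.6
```

Request:
move_arm --motion '[{"delta_pos":[0,0,0],"rot":[0,0,0],"hand":1},{"delta_pos":[0,0,0],"rot":[0,0,0],"hand":1},{"delta_pos":[0,0,0],"rot":[0,0,0],"hand":1}]'

```text
time: 4.38
tool_pos: [437.9, -298.3, 44.3]
orientation: [3.141, -0.0, 0.346]
wrist_force: [0.4, -1.3, 1.5]
gripper_width: 17.2
finger_force: 58.6
```

Gripped (17 mm opening, 59 N). Lifting slowly.

Request:
move_arm --motion '[{"delta_pos":[0,0,-0.2],"rot":[0,0,0],"hand":1},{"delta_pos":[0,0,-0.4],"rot":[0,0,0],"hand":1},{"delta_pos":[0,0,-0.5],"rot":[0,0,0],"hand":1},{"delta_pos":[0,0,-0.5],"rot":[0,0,0],"hand":1},{"delta_pos":[0,0,-0.5],"rot":[0,0,0],"hand":1}]'

```text
time: 5.0
tool_pos: [438.0, -298.3, 108.6]
orientation: [3.141, -0.0, 0.346]
wrist_force: [0.7, 0.2, -1.3]
gripper_width: 17.3
finger_force: 58.7
```

Request:
move_arm --motion '[{"delta_pos":[0,0,-0.6],"rot":[0,0,0],"hand":1},{"delta_pos":[0,0,-0.6],"rot":[0,0,0],"hand":1},{"delta_pos":[0,0,-0.6],"rot":[0,0,0],"hand":1},{"delta_pos":[0,0,-0.6],"rot":[0,0,0],"hand":1},{"delta_pos":[0,0,-0.5],"rot":[0,0,0],"hand":1}]'

```text
time: 5.62
tool_pos: [437.9, -298.3, 195.7]
orientation: [3.141, -0.001, 0.346]
wrist_force: [0.6, 0.2, -0.8]
gripper_width: 17.6
finger_force: 58.7
```

```bash
python3 - <<'E'
from station import env, vision
from h import *;import pickle
s=env.get_state();c=vision.read_camera("wrist");pickle.dump((s,c),open("pics/w3.pkl","wb"))
a=vision.read_camera("side");pickle.dump((s,a),open("pics/s3.pkl","wb"))
print(s["tool_pos"],s["orientation"],s["gripper_width"],s["wrist_force"],s["wrist_torque"])
cv2.imwrite("pics/m3.png",np.hstack([cv2.resize(c["img"],(400,300)),cv2.resize(a["img"],(400,300))]))
E
```

```text
[ 437.91646176 -298.28391489  195.69595578] [ 3.14084460e+00 -5.77495228e-04  3.46066113e-01] 17.56266270635372 [ 0.61526445  0.20862785 -0.78443039] [-0.06018369  0.11206906 -0.04439037]
```

View pics/m3.png

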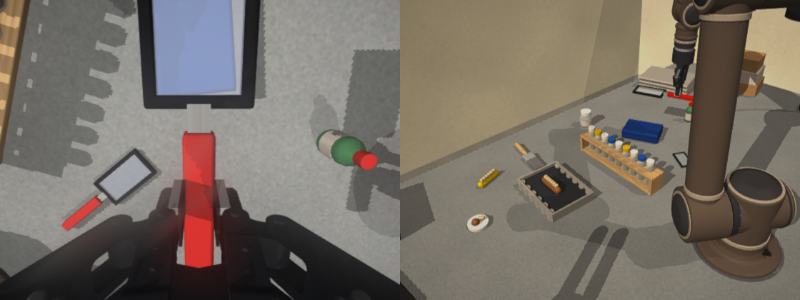

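The left half (wrist) shows the handle held straight in the pads with the frame level ahead of it. The right half (side) shows the magnifier in the air and the jaw untouched. Next I turn it to yaw 0 and carry it high over the rack.

Request:
move_arm --motion '[{"delta_pos":[0,0,0],"rot":[0,0,0.3],"hand":1},{"delta_pos":[0,0,0],"rot":[0,0,0.5],"hand":1},{"delta_pos":[0,0,0],"rot":[0,0,0.5],"hand":1},{"delta_pos":[0,0,0],"rot":[0,0,0.5],"hand":1},{"delta_pos":[0,0,0],"rot":[0,0,0.18],"hand":1}]'

```text
time: 6.35
tool_pos: [437.6, -298.0, 193.6]
orientation: [-3.141, 0.001, -0.0]
wrist_force: [0.3, 0.9, -1.8]
gripper_width: 17.4
finger_force: 58.7
```

Request:
move_arm --motion '[{"delta_pos":[0,-0.3,0],"rot":[0,0,0],"hand":1},{"delta_pos":[0,-0.6,0],"rot":[0,0,0],"hand":1},{"delta_pos":[0,-0.8,0],"rot":[0,0,0],"hand":1},{"delta_pos":[0,-0.8,0],"rot":[0,0,0],"hand":1},{"delta_pos":[0,-0.8,0],"rot":[0,0,0],"hand":1}]'

```text
time: 6.98
tool_pos: [437.5, -197.3, 194.3]
orientation: [-3.141, -0.0, 0.002]
wrist_force: [1.1, 0.4, -1.6]
gripper_width: 17.5
finger_force: 58.7
```

Request:
move_arm --motion '[{"delta_pos":[0,-0.8,0],"rot":[0,0,0],"hand":1},{"delta_pos":[0,-0.8,0],"rot":[0,0,0],"hand":1},{"delta_pos":[0,-0.8,0],"rot":[0,0,0],"hand":1},{"delta_pos":[0,-0.8,0],"rot":[0,0,0],"hand":1},{"delta_pos":[0,-0.8,0],"rot":[0,0,0],"hand":1}]'

```text
time: 7.6
tool_pos: [437.1, -77.4, 194.3]
orientation: [-3.141, -0.0, 0.002]
wrist_force: [-0.3, -0.3, -1.8]
gripper_width: 17.3
finger_force: 58.7
```

Request:
move_arm --motion '[{"delta_pos":[0,-0.8,0],"rot":[0,0,0],"hand":1},{"delta_pos":[0,-0.8,0],"rot":[0,0,0],"hand":1},{"delta_pos":[0,-0.8,0],"rot":[0,0,0],"hand":1},{"delta_pos":[0,-0.8,0],"rot":[0,0,0],"hand":1},{"delta_pos":[0,-0.8,0],"rot":[0,0,0],"hand":1}]'

```text
time: 8.22
tool_pos: [437.5, 18.8, 194.5]
orientation: [-3.123, -0.0, 0.032]
wrist_force: [0.2, -0.0, -1.3]
gripper_width: 17.4
finger_force: 58.8
```

Request:
move_arm --motion '[{"delta_pos":[0,-0.8,0],"rot":[0,0,0],"hand":1},{"delta_pos":[0,-0.8,0],"rot":[0,0,0],"hand":1},{"delta_pos":[0.2,-0.6,0],"rot":[0,0,0],"hand":1},{"delta_pos":[0.2,-0.3,0],"rot":[0,0,0],"hand":1},{"delta_pos":[0,0,0],"rot":[0,0,0],"hand":1}]'

```text
time: 8.85
tool_pos: [449.3, 51.8, 196.5]
orientation: [-3.091, 0.001, 0.082]
wrist_force: [-1.2, -0.3, -0.6]
gripper_width: 17.4
finger_force: 58.8
```

```bash
python3 - <<'E'
from station import env, vision
from h import *;import pickle
s=env.get_state();c=vision.read_camera("wrist");pickle.dump((s,c),open("pics/w4.pkl","wb"))
print(s["tool_pos"],s["orientation"],s["gripper_width"],s["time"])
cv2.imwrite("pics/w4.png",c["img"])
E
```

```text
[449.30296191  51.75720332 196.48436465] [-3.09077869e+00  5.42064461e-04  8.16966590e-02] 17.4007820854674 8.85
```

View pics/w4.png

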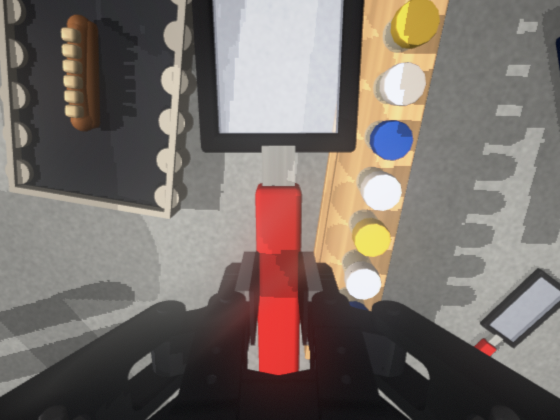

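The wrist view shows the tray and jaw at upper left, with teeth around (70,72) and body around (85,72). The magnifier is held and is past the rack. The tool has tilted about 3°, so I check the joints.

```bash
python3 - <<'E'
from station import env, vision
from h import *;import pickle
np.set_printoptions(precision=3,suppress=True)
s=env.get_state();print(s["joint_positions"],s["qvel"],s["effort"],s["wrist_torque"])
s,c=pickle.load(open("pics/w4.pkl","rb"))
m=mask(c["img"],(3,110,40),(18,255,255));m[:,130:]=0
t=mask(c["img"],(12,40,140),(32,140,255));t[:,84:]=0;t[:,:55]=0;t[:15]=0;t[130:]=0
for n,q in(("brown",m),("teeth",t)):
    pts=cv2.findNonZero(q);r=cv2.minAreaRect(pts);print(n,len(pts),r)
    p=plane(c,ends(r),52 if n=="teeth" else 45,s);d=p[1]-p[0];print(p,p.mean(0),np.linalg.norm(d),np.degrees(np.arctan2(d[1],d[0])))
E
```

```text
[ 0.08  -0.01  -0.246  1.336  0.051  3.141] [-0.005 -0.008 -0.008  0.001 -0.002 -0.001] [  0.147 -35.027  36.074  -0.16    0.2    -0.005] [-0.041  0.109 -0.022]
brown 2239 ((82.0, 72.5), (115.0, 32.0), 90.0)
[[577.882 229.952  45.   ]
 [486.138 237.616  45.   ]] [532.01  233.784  45.   ] 92.06445188556957 175.22464655966456
teeth 894 ((68.52735900878906, 72.62924194335938), (91.21817016601562, 11.858362197875977), 87.51044464111328)
[[567.014 239.16   52.   ]
 [496.1   242.556  52.   ]] [531.557 240.858  52.   ] 70.99600777753915 177.25822267260705
```

Joint 6 is at its limit, because yaw = j1 − j6 + π. So I approach with the handle on the far side instead: tool yaw near 177°, TCP near (647,236). Unwinding and levelling first.

Request:
move_arm --motion '[{"delta_pos":[0,0,0],"rot":[0,0,-0.5],"hand":1},{"delta_pos":[0,0,0],"rot":[-0.29,0,0],"hand":1},{"delta_pos":[0,0,0],"rot":[0,0,-0.8],"hand":1},{"delta_pos":[0,0,0],"rot":[0,0,-0.8],"hand":1},{"delta_pos":[0,0,0],"rot":[0,0,-0.8],"hand":1}]'

```text
time: 9.52
tool_pos: [448.6, 51.4, 196.6]
orientation: [3.14, -0.004, 0.592]
wrist_force: [0.7, 0.5, -1.7]
gripper_width: 17.2
finger_force: 58.8
```

Request:
move_arm --motion '[{"delta_pos":[0,0,0],"rot":[0,0,-0.8],"hand":1},{"delta_pos":[0,0,0],"rot":[0,0,-0.8],"hand":1},{"delta_pos":[0,0,0],"rot":[0,0,-0.8],"hand":1},{"delta_pos":[0,0,0],"rot":[0,0,-0.8],"hand":1},{"delta_pos":[0,0,0],"rot":[0,0,-0.8],"hand":1}]'

```text
time: 10.15
tool_pos: [448.6, 51.4, 196.6]
orientation: [3.138, -0.002, 1.29]
wrist_force: [-0.2, 0.1, -0.3]
gripper_width: 17.0
finger_force: 58.8
```

Request:
move_arm --motion '[{"delta_pos":[0,0,0],"rot":[0,0,-0.8],"hand":1},{"delta_pos":[0,0,0],"rot":[0,0,-0.8],"hand":1},{"delta_pos":[0,0,0],"rot":[0,0,-0.8],"hand":1},{"delta_pos":[0,0,0],"rot":[0,0,-0.8],"hand":1},{"delta_pos":[0,0,0],"rot":[0,0,-0.8],"hand":1}]'

```text
time: 10.78
tool_pos: [448.7, 51.4, 196.7]
orientation: [3.138, 0.001, 1.988]
wrist_force: [-0.2, -0.2, -1.2]
gripper_width: 17.1
finger_force: 58.8
```

Request:
move_arm --motion '[{"delta_pos":[0,0,0],"rot":[0,0,-0.8],"hand":1},{"delta_pos":[0,0,0],"rot":[0,0,-0.8],"hand":1},{"delta_pos":[0,0,0],"rot":[0,0,-0.8],"hand":1},{"delta_pos":[0,0,0],"rot":[0,0,-0.8],"hand":1},{"delta_pos":[0,0,0],"rot":[0,0,-0.8],"hand":1}]'

```text
time: 11.4
tool_pos: [448.7, 51.4, 196.7]
orientation: [3.139, 0.003, 2.686]
wrist_force: [-0.1, 0.6, -1.2]
gripper_width: 17.4
finger_force: 58.8
```

Request:
move_arm --motion '[{"delta_pos":[0,0,0],"rot":[0,0,-0.8],"hand":1},{"delta_pos":[0,0,0],"rot":[0,0,-0.8],"hand":1},{"delta_pos":[0,0,0],"rot":[0,0,-0.65],"hand":1},{"delta_pos":[0,0,0],"rot":[0,0,0],"hand":1}]'

```text
time: 11.9
tool_pos: [448.7, 51.5, 196.7]
orientation: [3.141, 0.004, 3.073]
wrist_force: [0.5, -1.0, -0.5]
gripper_width: 17.1
finger_force: 58.8
```

Request:
move_arm --motion '[{"delta_pos":[-0.5,0.3,0],"rot":[0,0,0],"hand":1},{"delta_pos":[-0.8,0.4,0],"rot":[0,0,0],"hand":1},{"delta_pos":[-0.8,0.5,0],"rot":[0,0,0],"hand":1},{"delta_pos":[-0.8,0.5,0],"rot":[0,0,0],"hand":1},{"delta_pos":[-0.8,0.5,0],"rot":[0,0,0],"hand":1}]'

```text
time: 12.52
tool_pos: [565.6, 111.1, 196.8]
orientation: [3.14, 0.004, 3.073]
wrist_force: [0.6, 0.5, -1.4]
gripper_width: 17.3
finger_force: 58.8
```

Request:
move_arm --motion '[{"delta_pos":[-0.8,0.5,0],"rot":[0,0,0],"hand":1},{"delta_pos":[-0.6,0.3,0],"rot":[0,0,-0.12],"hand":1},{"delta_pos":[0,0,0],"rot":[0,0,0],"hand":1}]'

```text
time: 12.9
tool_pos: [608.8, 132.2, 196.1]
orientation: [3.141, 0.003, 3.095]
wrist_force: [-0.7, 0.4, -1.4]
gripper_width: 17.4
finger_force: 58.8
```

```bash
cat > jaw.py <<'E'
from h import *;import pickle
np.set_printoptions(precision=2,suppress=True)
def jaw(img):
    # teeth: largest group of cream spots lying on the dark foam next to brown
    hs=cv2.cvtColor(img,cv2.COLOR_BGR2HSV)
    br=cv2.inRange(hs,np.array((3,110,40)),np.array((18,255,255)))
    te=cv2.inRange(hs,np.array((12,40,140)),np.array((32,140,255)))
    return br,te
E
python3 - <<'E'
from station import env, vision
from jaw import *
s=env.get_state();c=vision.read_camera("wrist");pickle.dump((s,c),open("pics/w5.pkl","wb"))
print(s["tool_pos"],s["orientation"],s["joint_positions"],s["time"])
cv2.imwrite("pics/w5.png",c["img"])
br,te=jaw(c["img"])
for a,r,b in blobs(br,200): print("br",a,r)
for a,r,b in blobs(cv2.morphologyEx(te,cv2.MORPH_CLOSE,np.ones((9,9))),100): print("te",a,r)
E
```

```text
[608.84 132.17 196.07] [3.14 0.   3.1 ] [0.21 0.31 0.13 1.39 0.   0.26] 12.9
br 1619.5 ((398.8138122558594, 90.23448181152344), (28.73373794555664, 117.75849914550781), 4.763641834259033)
br 5700.0 ((114.38739013671875, 97.04265594482422), (202.6611328125, 66.42424774169922), 83.2901611328125)
te 716.5 ((506.2633056640625, 291.691650390625), (26.269922256469727, 88.05020141601562), 57.84770584106445)
te 1071.0 ((406.5050964355469, 89.52326965332031), (13.319236755371094, 100.49695587158203), 6.054191589355469)
te 21573.5 ((93.80126953125, 124.06822204589844), (254.69786071777344, 117.54824829101562), 83.10469055175781)
```

View pics/w5.png

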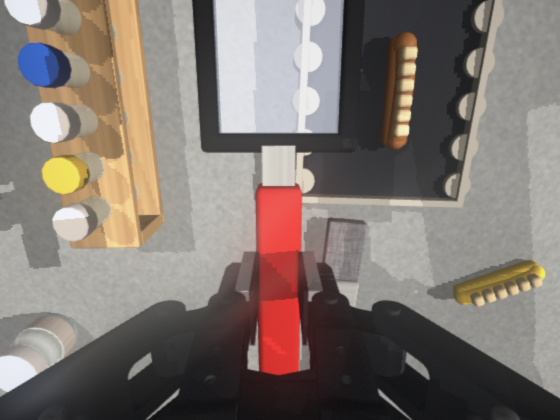

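The wrist view shows the jaw upright at columns 385–417, with its tooth row at (406,90). The frame's near edge is at row 152, columns 202–357. Now I triangulate the teeth from the two wrist views and check the frame's tilt.

```bash
python3 - <<'E'
from jaw import *
s4,c4=pickle.load(open("pics/w4.pkl","rb"));s5,c5=pickle.load(open("pics/w5.pkl","rb"))
E={}
for n,(s,c,x0,x1,y1) in dict(a=(s4,c4,50,105,135),b=(s5,c5,383,425,155)).items():
    br,te=jaw(c["img"])
    for q,z in((te,52),(br|te,45)):
        w=np.zeros_like(q);w[5:y1,x0:x1]=q[5:y1,x0:x1]
        r=cv2.minAreaRect(cv2.findNonZero(w));e=ends(r);p=plane(c,e,z,s);p=p[np.argsort(p[:,0])];d=p[1]-p[0]
        print(n,z,np.array(r[0]),p.mean(0),np.linalg.norm(d),"yaw",np.degrees(np.arctan2(d[1],d[0])))
        E[n,z]=np.array(r[0]),e[np.argsort(plane(c,e,z,s)[:,0])]
for z in(52,45):
    print(z,"centre",tri(rays(c4,E["a",z][0],s4),rays(c5,E["b",z][0],s5)),*[tri(rays(c4,E["a",z][1][i],s4),rays(c5,E["b",z][1][i],s5)) for i in(0,1)])
# frame in tool frame
g=cv2.cvtColor(c5["img"],cv2.COLOR_BGR2GRAY).astype(int)
for row in (20,60,100,130): 
    print(row,"L",g[row,188:226].tolist(),"R",g[row,334:372].tolist())
print("near",g[125:165,230].tolist())
E
```

```text
a 52 [68.53 72.63] [531.56 240.86  52.  ] 70.99600777753915 yaw -2.7417773273929655
a 45 [80.29 72.46] [531.94 235.19  45.  ] 91.84954152965521 yaw -2.864876634707985
b 52 [406.51  89.52] [531.38 240.81  52.  ] 76.81623947315876 yaw -2.969964362624275
b 45 [399.06  90.26] [532.14 237.16  45.  ] 92.51572021056927 yaw -1.9477338616662871
52 centre (array([531.33, 239.76,  54.2 ]), [1.5, 1.5]) (array([494.85, 241.53,  54.36]), [1.5, 1.5]) (array([568.35, 238.91,  52.18]), [1.4, 1.4])
45 centre (array([532.04, 237.9 ,  41.38]), [2.2, 2.2]) (array([485.4 , 240.09,  40.89]), [0.2, 0.2]) (array([579.7 , 238.86,  35.11]), [0.1, 0.1])
20 L [174, 173, 172, 170, 151, 89, 38, 31, 36, 38, 38, 39, 39, 39, 40, 40, 40, 40, 39, 40, 40, 39, 39, 37, 38, 63, 111, 152, 186, 219, 221, 220, 220, 220, 220, 221, 222, 222] R [170, 171, 172, 171, 171, 169, 158, 145, 124, 46, 19, 22, 25, 30, 34, 35, 35, 36, 36, 36, 35, 36, 36, 35, 35, 35, 34, 34, 33, 39, 51, 53, 52, 53, 54, 53, 51, 54]
60 L [178, 179, 180, 180, 180, 178, 176, 151, 65, 41, 44, 46, 47, 48, 47, 46, 48, 47, 49, 49, 48, 49, 49, 48, 48, 47, 49, 81, 1
[... 373 characters left out ...]
 225, 225, 225] R [171, 171, 166, 154, 134, 82, 39, 33, 36, 39, 42, 43, 44, 42, 43, 44, 43, 43, 42, 43, 43, 43, 42, 40, 41, 40, 42, 41, 41, 41, 41, 41, 39, 41, 41, 39, 39, 39]
130 L [184, 183, 184, 184, 185, 185, 185, 185, 184, 185, 184, 162, 88, 59, 58, 60, 61, 61, 62, 62, 62, 62, 62, 62, 63, 63, 63, 62, 61, 62, 78, 120, 162, 198, 222, 224, 223, 224] R [170, 164, 150, 129, 66, 42, 41, 44, 46, 47, 48, 48, 49, 47, 47, 48, 47, 48, 48, 46, 46, 45, 44, 43, 43, 44, 43, 44, 43, 43, 42, 42, 41, 42, 42, 42, 40, 42]
near [226, 226, 225, 225, 225, 224, 220, 191, 107, 63, 61, 62, 63, 65, 66, 65, 65, 65, 64, 64, 64, 65, 65, 64, 63, 62, 70, 116, 181, 187, 185, 182, 181, 180, 179, 177, 176, 179, 182, 185]
```

The frame is level. Its centre sits about 112.5 mm along tool x, with the underside about 4–7 mm below the TCP. The jaw top is at about (532, 240.5, 53) with yaw −2.8°, so the target TCP is (644.4, 235.0).

Request:
move_arm --motion '[{"delta_pos":[-0.2,0.6,0],"rot":[0,0,0],"hand":1},{"delta_pos":[-0.2,0.8,0],"rot":[0,0,0],"hand":1},{"delta_pos":[-0.2,0.8,0],"rot":[0,0,0],"hand":1},{"delta_pos":[-0.2,0.8,0],"rot":[0,0,0],"hand":1},{"delta_pos":[-0.23,0.48,0],"rot":[0,0,0],"hand":1}]'

```text
time: 13.58
tool_pos: [643.1, 236.5, 197.6]
orientation: [3.14, 0.004, 3.097]
wrist_force: [-0.3, -0.7, -0.9]
gripper_width: 17.4
finger_force: 58.8
```

Request:
move_arm --motion '[{"delta_pos":[0,0,0.5],"rot":[0,0,0],"hand":1},{"delta_pos":[0,0,0.6],"rot":[0,0,0],"hand":1},{"delta_pos":[0,0,0.6],"rot":[0,0,0],"hand":1},{"delta_pos":[0,0,0.6],"rot":[0,0,0],"hand":1},{"delta_pos":[0,0,0.6],"rot":[0,0,0],"hand":1}]'

```text
time: 14.2
tool_pos: [643.0, 233.4, 109.1]
orientation: [3.141, 0.003, 3.095]
wrist_force: [-1.2, 1.0, -2.1]
gripper_width: 17.3
finger_force: 58.8
```

Request:
move_arm --motion '[{"delta_pos":[0,0,0.4],"rot":[0,0,0],"hand":1},{"delta_pos":[0,0,0],"rot":[0,0,0],"hand":1},{"delta_pos":[0,0,0],"rot":[0,0,0],"hand":1}]'

```text
time: 14.58
tool_pos: [643.8, 234.3, 99.2]
orientation: [3.14, 0.005, 3.096]
wrist_force: [1.5, 0.5, -1.1]
gripper_width: 17.2
finger_force: 58.8
```

```bash
python3 - <<'E'
from station import env, vision
from h import *;import pickle
s=env.get_state();c=vision.read_camera("wrist");pickle.dump((s,c),open("pics/w6.pkl","wb"))
a=vision.read_camera("side");pickle.dump((s,a),open("pics/s6.pkl","wb"))
b=vision.read_camera("scene");pickle.dump((s,b),open("pics/c6.pkl","wb"))
print(s["tool_pos"],s["orientation"],s["time"])
z=lambda i,x,y,w,h,k:cv2.resize(i[y:y+h,x:x+w],(w*k,h*k),interpolation=cv2.INTER_CUBIC)
top=cv2.resize(c["img"],(400,300));out=np.zeros((600,800,3),np.uint8)
out[:300,:400]=top;out[:300,400:]=z(a["img"],160,215,100,75,4);out[300:,400:]=z(b["img"],285,160,100,75,4)
cv2.imwrite("pics/m6.png",out)
E
```

```text
[643.81790647 234.25398112  99.23247461] [3.14027542 0.00486561 3.0955505 ] 14.575
```

View pics/m6.png

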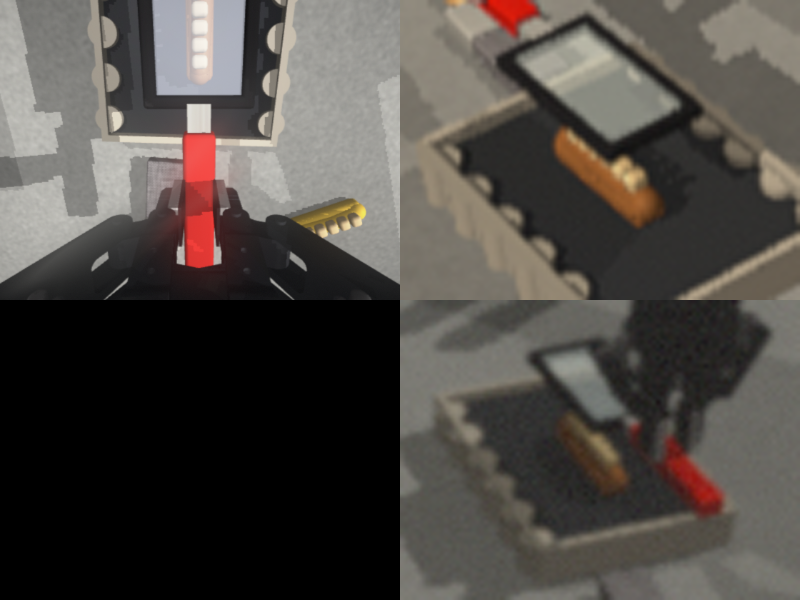

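The wrist part shows the tooth row at column 200 of 400 through the lens, centred in it. The side part shows the frame parallel to and above the jaw, with corners at crop pixels (498,57), (588,15), (700,103) and (612,157). I check centre and height from those corners.

```bash
python3 - <<'E'
from jaw import *
s,a=pickle.load(open("pics/s6.pkl","rb"))
px=np.array([(498,57),(588,15),(700,103),(612,157)],float);px=np.c_[160+(px[:,0]-400)/4,215+px[:,1]/4]
P=plane(a,px,s["tool_pos"][2],s);print(P, [np.linalg.norm(P[i]-P[(i+1)%4]) for i in range(4)])
yaw=s["orientation"][2];u=np.array([np.cos(yaw),np.sin(yaw),0]);v=np.array([-u[1],u[0],0])
o,d=rays(a,px);A=[];B=[];C=P.mean(0)
for p,q,k in zip(P,px,range(4)):
    off=np.sign((p-C)@u)*58*u+np.sign((p-C)@v)*33*v
    n=d[k]/np.linalg.norm(d[k]);M=np.eye(3)-np.outer(n,n);A.append(M);B.append(M@(o-off))
c=np.linalg.lstsq(np.vstack(A),np.hstack(B),rcond=None)[0];Rt=R.from_euler("xyz",s["orientation"]).as_matrix()
print("frame centre",c,"in tool",Rt.T@(c-s["tool_pos"]))
e=[];[e.append((P[i]-P[j])) for i,j in((0,3),(1,2))];
for w in((0,1),(1,2),(2,3),(3,0)): t=P[w[1]]-P[w[0]];print("edge yaw",np.degrees(np.arctan2(t[1],t[0])))
k=pickle.load(open("pics/side0.pkl","rb"));br,te=jaw(k["img"])
m=np.zeros_like(te);m[240:278,192:232]=te[240:278,192:232];r=cv2.minAreaRect(cv2.findNonZero(m));p=plane(k,ends(r),52);t=p[1]-p[0]
print("teeth side",r,p.mean(0),np.linalg.norm(t),np.degrees(np.arctan2(t[1],t[0])))
s,c=pickle.load(open("pics/w6.pkl","rb"))
cream=cv2.inRange(c["img"],np.array((190,190,190)),np.array((255,255,255)));m=np.zeros_like(cream);m[0:115,250:310]=cream[0:115,250:310]
q=cv2.findNonZero(m);r=cv2.minAreaRect(q);print("teeth wrist",r,plane(c,ends(r),52,s),cv2.boundingRect(q))
g=cv2.cvtColor(c["img"],cv2.COLOR_BGR2GRAY).astype(int);print(g[60,185:230].tolist(),g[60,325:375].tolist())
E
```

```text
[[591.58 267.28  99.23]
 [588.21 204.49  99.23]
 [475.91 210.2   99.23]
 [473.17 274.44  99.23]] [np.float64(62.882176001442296), np.float64(112.43975863393068), np.float64(64.30674177850022), np.float64(118.62556748487063)]
frame centre [549.09 228.07  83.75] in tool [ 94.42 -10.56  15.01]
edge yaw -93.06877908779072
edge yaw 177.08946227500846
edge yaw 92.44903601999869
edge yaw -3.4629324524964806
teeth side ((208.3721923828125, 257.4920959472656), (22.30805778503418, 49.277496337890625), 25.34617805480957) [521.62 254.15  52.  ] 160.03621742048273 125.33737716574166
teeth wrist ((283.0, 56.0), (112.0, 28.0), 90.0) [[520.97 243.24  52.  ]
 [575.67 240.92  52.  ]] (269, 0, 29, 113)
[68, 68, 68, 69, 68, 68, 69, 68, 69, 68, 59, 34, 34, 38, 41, 42, 44, 43, 44, 44, 43, 44, 44, 46, 45, 45, 45, 45, 43, 46, 81, 133, 156, 167, 173, 173, 173, 172, 173, 173, 173, 174, 173, 173, 173] [178, 179, 177, 179, 177, 178, 179, 178, 177, 177, 177, 177, 176, 170, 155, 132, 60, 25, 23, 26, 30, 33, 34, 35, 36, 34, 36, 35, 35, 34, 34, 35, 37, 37, 37, 36, 34, 39, 40, 39, 39, 38, 39, 40, 38, 39, 45, 58, 71, 126]
```

Request:
move_arm --motion '[{"delta_pos":[0,0,0.3],"rot":[0,0,0],"hand":1},{"delta_pos":[0,0,0.3],"rot":[0,0,0],"hand":1},{"delta_pos":[0,0,0.2],"rot":[0,0,0],"hand":1},{"delta_pos":[0,0,0],"rot":[0,0,0],"hand":1},{"delta_pos":[0,0,0],"rot":[0,0,0],"hand":1}]'

```text
time: 15.35
tool_pos: [643.6, 234.2, 74.7]
orientation: [3.141, 0.004, 3.096]
wrist_force: [-0.4, -0.1, -0.8]
gripper_width: 17.5
finger_force: 58.8
```

```bash
python3 - <<'E'
from station import env, vision
from h import *;import pickle
np.set_printoptions(precision=2,suppress=True)
s=env.get_state();c=vision.read_camera("wrist");pickle.dump((s,c),open("pics/w7.pkl","wb"))
a=vision.read_camera("side");pickle.dump((s,a),open("pics/s7.pkl","wb"))
b=vision.read_camera("scene");pickle.dump((s,b),open("pics/c7.pkl","wb"))
print(s["tool_pos"],s["orientation"],s["time"],s["wrist_force"])
z=lambda i,x,y,w,h,k:cv2.resize(i[y:y+h,x:x+w],(w*k,h*k),interpolation=cv2.INTER_CUBIC)
out=np.zeros((600,800,3),np.uint8)
out[:480,:400]=z(a["img"],175,215,80,96,5);out[:300,400:]=z(c["img"],180,0,200,150,2);out[300:,400:]=z(b["img"],305,165,50,38,8)[:300]
cv2.imwrite("pics/m7.png",out)
# corners near handle: wrist (357,151)/(203,151) vs side in s6
s6,a6=pickle.load(open("pics/s6.pkl","rb"));s6w,c6=pickle.load(open("pics/w6.pkl","rb"))
for w,q in(((357,151),(184.5,229.3)),((203,151),(207,218.8))):
    p,m=tri(rays(c6,w,s6w),rays(a6,q));print(p,m,R.from_euler("xyz",s6["orientation"]).inv().apply(p-s6["tool_pos"]))
E
```

```text
[643.65 234.24  74.68] [3.14 0.   3.1 ] 15.35 [-0.4  -0.12 -0.83]
[590.85 269.78 101.2 ] [1.9, 1.9] [54.53 33.05 -2.19]
[589.22 204.31  98.33] [0.4, 0.4] [ 53.17 -32.43   0.6 ]
```

View pics/m7.png

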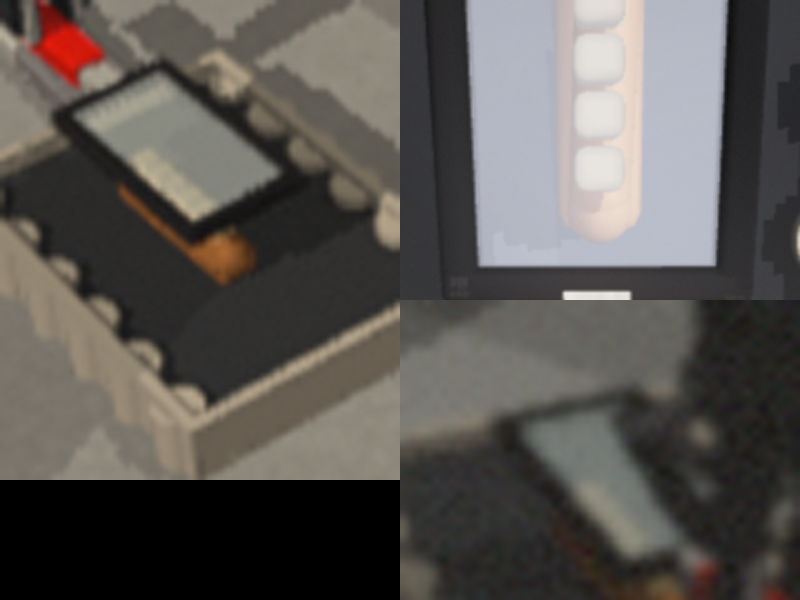

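The wrist part shows the teeth centred in the lens: teeth at column 279.7, lens centre at 279. The side part shows the frame just above the teeth and parallel to the jaw. Next I measure the height of the lens opening against its known height while it lay on the case.

```bash
python3 - <<'E'
from jaw import *
def hole(img,u,v):
    d=(img.max(2)<60).astype(np.uint8)*255
    # opening = non-dark component containing the predicted pixel
    n,l,st,ce=cv2.connectedComponentsWithStats(255-d,connectivity=4)
    k=l[int(v),int(u)];return ce[k],st[k,4],st[k,:4]
def proj(c,p):
    q=c["view"][:3,:3]@p+c["view"][:3,3];return q[:2]/q[2]*c["fx"]+[c["cx"],c["cy"]]
sd=lambda n:pickle.load(open(f"pics/{n}.pkl","rb"))
g=sd("s3")[0].copy();g["tool_pos"]=np.array([437.9,-298.3,44.3])
for n,c,s in (("side0",sd("side0"),g),("scene0",sd("scene0"),g),("s3",sd("s3")[1],sd("s3")[0]),("s6",sd("s6")[1],sd("s6")[0]),("s7",sd("s7")[1],sd("s7")[0]),("c6",sd("c6")[1],sd("c6")[0]),("c7",sd("c7")[1],sd("c7")[0])):
    u=R.from_euler("xyz",s["orientation"]).as_matrix()[:,0];p=s["tool_pos"]+112.5*u
    q=proj(c,p);h,a,bb=hole(c["img"],*q)
    o,d=rays(c,h);b=(d/np.linalg.norm(d),o)
    # closest approach to the vertical line through p
    A=np.c_[d[0],[0,0,-1]];sol=np.linalg.lstsq(A,np.array([p[0],p[1],0])-o,rcond=None)[0]
    print(n,"pred",q,"hole",h,a,bb,"z-tcp",sol[1]-s["tool_pos"][2],"xy miss",(o+sol[0]*d[0]-[p[0],p[1],0])[:2])
E
```

```text
side0 pred [344.98 174.96] hole [272.59 209.44] 223586 [  0   0 560 420] z-tcp -118.19715346640352 xy miss [145.13 157.87]
scene0 pred [174.23 236.92] hole [280.91 221.32] 211206 [  0   0 560 420] z-tcp 58.81235685565187 xy miss [118.71 268.06]
s3 pred [348.74 127.73] hole [273.08 210.65] 222428 [  0   0 560 420] z-tcp -274.3716494305569 xy miss [144.32 156.62]
s6 pred [209.69 235.66] hole [276.01 214.09] 215596 [  0   0 560 420] z-tcp 57.27596572391349 xy miss [-104.09 -111.32]
s7 pred [210.69 244.03] hole [210.11 243.63] 650 [190 229  41  31] z-tcp 0.9235965659935772 xy miss [0.67 1.03]
c6 pred [333.58 180.01] hole [273.32 223.3 ] 210081 [  0   0 560 420] z-tcp -167.3848224962992 xy miss [ -70.72 -169.13]
c7 pred [332.94 186.7 ] hole [273.41 223.26] 210186 [  0   0 560 420] z-tcp -142.81718845928685 xy miss [ -70.61 -168.73]
```

The side view puts the lens mid-plane about 0.9 mm above the TCP, so the underside is about 4–5 mm below it. That agrees with the grasp height. I lower about 7 mm more for roughly 1 cm of air.

Request:
move_arm --motion '[{"delta_pos":[0,0.01,0.08],"rot":[0,0,0],"hand":1},{"delta_pos":[0,0.01,0.08],"rot":[0,0,0],"hand":1},{"delta_pos":[0,0,0.08],"rot":[0,0,0],"hand":1},{"delta_pos":[0,0,0],"rot":[0,0,0],"hand":1},{"delta_pos":[0,0,0],"rot":[0,0,0],"hand":1}]'

```text
time: 16.12
tool_pos: [643.7, 234.8, 67.4]
orientation: [3.141, 0.004, 3.096]
wrist_force: [0.0, -0.6, -1.3]
gripper_width: 17.2
finger_force: 58.8
```

```bash
python3 - <<'E'
from station import env, vision
from h import *
s=env.get_state();c=vision.read_camera("wrist");a=vision.read_camera("side")
print(s["tool_pos"],s["orientation"],s["time"],s["wrist_force"],s["qvel"])
z=lambda i,x,y,w,h,k:cv2.resize(i[y:y+h,x:x+w],(w*k,h*k),interpolation=cv2.INTER_CUBIC)
cv2.imwrite("pics/m8.png",np.hstack([z(a["img"],170,215,100,105,4),cv2.resize(c["img"],(400,420))]))
E
```

```text
[643.67007327 234.82233036  67.43416355] [3.14058189 0.00407103 3.09561727] 16.125 [ 0.02615467 -0.64011462 -1.26940487] [-0.00048191  0.0002563   0.00277487  0.00153753 -0.00077392 -0.00169341]
```

View pics/m8.png

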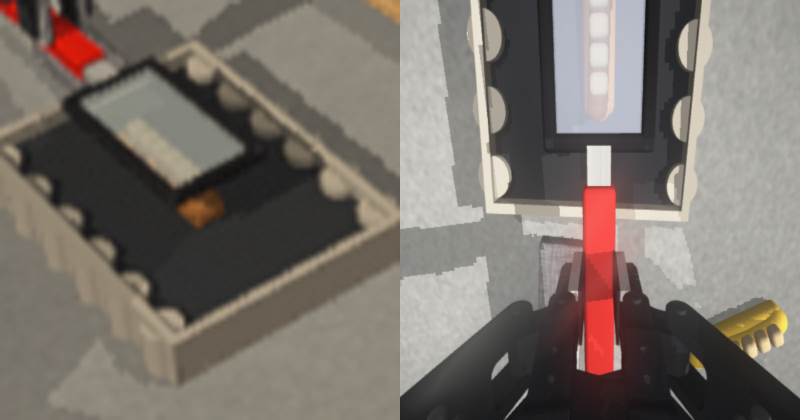

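The frame hovers level and parallel over the jaw. The teeth are at column 599 of the picture, in the middle of the lens, with no contact force. Handing in.

```bash
python3 -c "
from station import env
print(env.finish_job())"
```

```text
the job is handed in; nothing more can be done
None
```

The job is handed in: the magnifier is still held by its handle, level, centred over the jaw and parallel to it, with an estimated 1 cm (8–11 mm) of air above the teeth, after 16 s and with no contact force seen on the jaw or rack.

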